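# Stack a test sieve set on the shaker

## Robot

A 6-joint arm with a two-finger parallel gripper is mounted at the origin on a cart in front of the work surface, level with it; the furniture and walls round the work are solid. World frame = base frame: x ahead of the robot, y to its left, z up, the work surface at z = 0. Lengths are in m, angles in rad, forces in N, time in s.
With the tool pointing down it reaches from about 0.275 to 0.75 m from the base axis. Payload 10.2 kg.
Tool frame: the origin (TCP) lies midway between the tips of the shut fingers; the grasp point (between the pads) lies 19 mm behind it (env.hold_point_z is the distance from the TCP to the grasp point, in m); x points along the fingers, z is the direction in which the jaws open and shut, and the axes are right-handed (so a half turn about x gives the same grasp; the last joint's range is limited). The gripper opens to 85 mm and grips with 20 to 120 N. Pads are 22 mm wide; open, the fingers measure 114 mm over their backs; the gripper's body (76 mm by 85 mm) begins 54 mm behind the grasp point. The pads swing forward as they close: fully open they stand 13 mm farther back than shut.
Start: joints at [-0.223, 0.313, 1.498, -0, 1.331, -0.223], TCP at [0.525, -0, 0.231] pointing down, gripper open.
Joint ranges: [-2.94, 2.94], [-0.97, 2.17], [0.19, 2.56], [-1.23, 4.37], [0.02, 3.11], [-2.88, 2.88]. Speed limits (rad/s): [2.39, 2.39, 3.01, 3.14, 3.14, 3.14].

## Interface

Orientations are given as a unit quaternion [x, y, z, w].
In Python, from bench import env, kinematics, monitor, eyes, job gives the robot as it stands. The module is installed in compiled form; this text tells all that it offers. Calls block until the motion is done:
- env.reach(position, orientation): joint-space move of the TCP to a pose.
- env.movel(position, velocity=0.15, frame=None, guard=None): straight line of the TCP; frame=None keeps the orientation; velocity is the mean speed in m/s. With guard (N) it stops when the force on the tool has changed by that much, and returns True; else False.
- env.set_joints(angles): joint-space move.
- env.release() and env.close_gripper(effort=None): open the fingers fully, or close them until they stop; effort is the grip in N (None keeps the last).
- env.hold(seconds).
- kinematics.ik(position, orientation): joint angles nearest the present ones, or None.
- monitor.sense(): the state.
- eyes.grab_frame(name): name is "scene" or "side" or "wrist"; returns a dict with "frame" (400x640x3 uint8, red, green, blue), "mtx" (3x3 intrinsics, pixels), "view" (4x4, takes a point from world to camera coordinates). Camera axes: x right, y down, z forward; pixel columns grow to the right and rows downward; lengths in m; the calibration is good to about 2 mm. The wrist camera is an equidistant fisheye: a pixel r from the principal point sees the ray r / f radians off the axis. A picture is of the moment at which its call begins. There is no depth.
A pose or a line that the arm cannot do raises env.MotionError and nothing moves.
- job.hand_in(): hands the job in, once; it reports no verdict.
The state is a dict: "clock": time; "joints": joint angles; "qvel": joint speeds; "joint_efforts": joint torques, N m; "position": TCP position; "ee_rot": TCP orientation; "contact_force": force on the tool from outside, world axes, zero at the start; "ft_torque": the same for the moment, N m; "finger_gap": opening from 0.0 (shut) to 1.0 (fully open).
Only numpy, scipy, OpenCV 4.12 (cv2) and the standard library are available. Lean on these libraries where they do the work, as an engineer would, in place of code of your own. Each camera call takes 0.05 s, during which the arm holds its last target. There are 200 camera calls.

## Task

Build up the sieve set on the shaker for a grading run: nest the fine-mesh sieve in the shaker's round receiving pan, the medium-mesh sieve on that, the coarse-mesh sieve on top of it, and close the stack with the knobbed lid. Every part must be fully seated, level and let go, and the other things on the worktop stay where they are.

Things in the scene. Friction and masses are not known exactly. Their poses are not given: they have to be found in the camera images.
- fine_sieve_grip (a point): Fine test sieve: close gauze, wires 3 mm apart, lowest of three. Dark open steel ring standing on a skirt, 38 mm high in all, 110 g: skirt 8 mm high tapering from 47 down to 42 mm, flat shoulder, then frame 57 mm outside, 51 inside, 30 mm high, mesh 14 mm below rim; 60 mm grip band (14 mm high) near its top. Point: on the axis at mid-band, 26 mm above the foot, 12 below the rim; z up. Nested (play 2 mm), the shoulder lies on the rim below: point 18 mm above that rim.
- medium_sieve_grip (a point): Medium test sieve: wires 7 mm apart, middle height. Dark open steel ring standing on a skirt, 44 mm high in all, 130 g: skirt 8 mm high tapering from 47 down to 42 mm, flat shoulder, then frame 57 mm outside, 51 inside, 36 mm high, mesh 14 mm below rim; 60 mm grip band (14 mm high) near its top. Point: on the axis at mid-band, 32 mm above the foot, 12 below the rim; z up. Nested (play 2 mm), the shoulder lies on the rim below: point 24 mm above that rim.
- coarse_sieve_grip (a point): Coarse test sieve: two thick wires each way, 16 mm apart, tallest. Dark open steel ring standing on a skirt, 50 mm high in all, 150 g: skirt 8 mm high tapering from 47 down to 42 mm, flat shoulder, then frame 57 mm outside, 51 inside, 42 mm high, mesh 14 mm below rim; 60 mm grip band (14 mm high) near its top. Point: on the axis at mid-band, 38 mm above the foot, 12 below the rim; z up. Nested (play 2 mm), the shoulder lies on the rim below: point 30 mm above that rim.
- lid_grip (a point): Closed round steel lid, 57 mm across, 47 high in all, 100 g, standing on an 8 mm skirt like the sieves'; 5 mm plate; above it on a stem a black cylindrical knob, 22 mm across and 22 high. Point: centre of the knob, 36 mm above the foot, 11 below the knob's top, 23 above the plate's upper face; z up. Seated, the plate lies on the rim below: point 28 mm above that rim.
- pan_mouth (a point): Centre of the mouth of the shaker's receiving pan at rim height, 70 mm above the worktop; z up. The shaker is fixed: low white round housing, 100 mm across, 38 high, with a small grey control box on one side (to 66 mm from the axis, under 38 high); on top the open steel pan, 57 mm outside, 51 inside, rim like a sieve's.
- petri_dish: Bystander, not to be moved; glass petri dish 60 mm across, 14 mm high. Origin: centre of its underside.
- timer: Bystander, not to be moved; light grey laboratory timer lying flat, 70 x 62 x 22 mm. Origin: centre of its underside.
- brass_weight: Bystander, not to be moved; brass calibration weight 25 mm across, 37 mm high. Origin: centre of its underside.
- amber_bottle: Bystander, not to be moved; brown glass bottle with a white cap, 36 mm across, 102 mm high. Origin: centre of its underside.
Not all that is in view belongs to the job. Leave any blue or turquoise look-alike of the part that bears lid_grip alone.

How it is judged:
By the outcome, as a careful person would: the job done as asked, in the order asked, and still so for the second after the job is handed in, with the robot touching nothing.
It also fails if it takes over 96 s, if anything falls off the work surface, if the arm or the gripper's body presses on something with over 40 N, if the wrist force passes 120 N, or if a joint passes its speed limit or range.

## Working session

There is one attempt and no reset: what is moved stays moved. The work goes in short steps, each a Python script; the robot and the scene stay as the last script left them, time stands still between calls to the robot, and variables do not carry over. Pictures are saved under pics/ and viewed, about 12 in all and at most 16, crops included, and the job is handed in when it is done.

```bash
mkdir -p pics && python3 - <<'E'
from bench import env, kinematics, monitor, eyes, job
import cv2, numpy as np, pickle
for n in ["scene","side","wrist"]:
    d=eyes.grab_frame(n); pickle.dump(d,open(f"pics/{n}0.pkl","wb"))
    cv2.imwrite(f"pics/{n}0.png",cv2.cvtColor(d["frame"],cv2.COLOR_RGB2BGR))
    print(n,np.round(d["mtx"],1).tolist(),np.round(d["view"],3).tolist())
s=monitor.sense();print(s["clock"],s["ee_rot"],s["finger_gap"],env.hold_point_z)
E
```

```text
scene [[380.1, 0.0, 320.7], [0.0, 380.1, 196.1], [0.0, 0.0, 1.0]] [[0.626, -0.78, 0.001, -0.348], [-0.448, -0.361, -0.818, 0.305], [0.638, 0.511, -0.575, 0.798], [0.0, 0.0, 0.0, 1.0]]
side [[441.3, 0.0, 313.9], [0.0, 441.3, 200.7], [0.0, 0.0, 1.0]] [[-0.894, -0.447, 0.019, 0.479], [-0.311, 0.592, -0.743, 0.235], [0.321, -0.671, -0.668, 1.401], [0.0, 0.0, 0.0, 1.0]]
wrist [[309.7, 0.0, 322.1], [0.0, 309.7, 200.5], [0.0, 0.0, 1.0]] [[1.0, -0.001, -0.002, -0.525], [0.0, -0.945, 0.328, -0.042], [-0.002, -0.328, -0.945, 0.382], [0.0, 0.0, 0.0, 1.0]]
0.15 [6.68821218e-05 7.07423513e-01 7.69052337e-05 7.06789900e-01] 1.0008161933593294 0.0187
```

View pics/scene0.png

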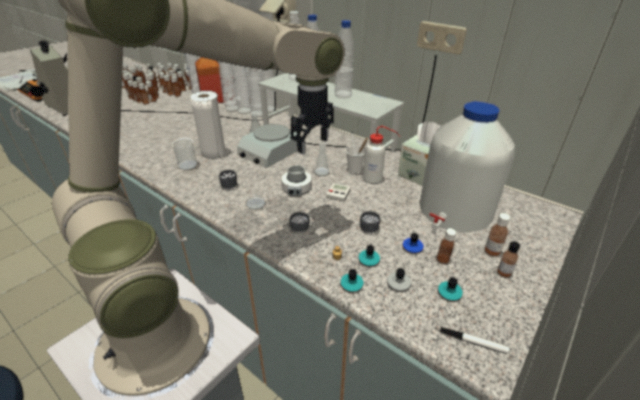

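View pics/side0.png

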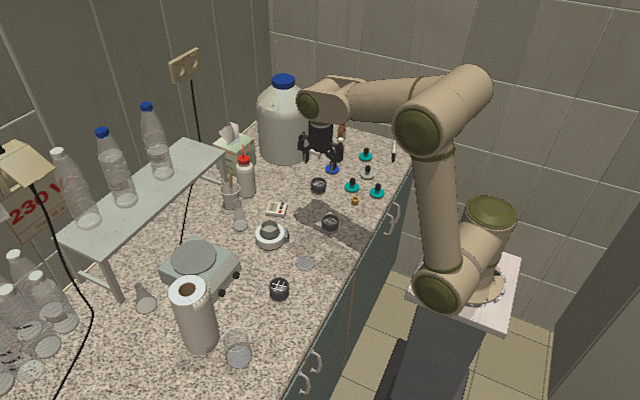

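View pics/wrist0.png

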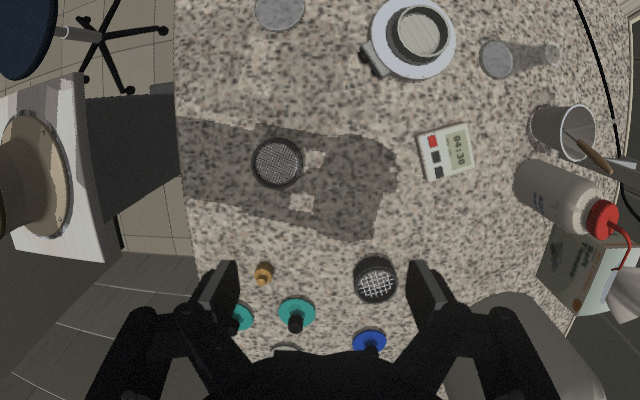

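```bash
cat > h.py <<'E'
from bench import env, kinematics, monitor, eyes, job
import cv2, numpy as np
from scipy.spatial.transform import Rotation as R
def grab(n,fn=None):
    d=eyes.grab_frame(n); d["n"]=n
    if fn: cv2.imwrite(f"pics/{fn}.png",cv2.cvtColor(d["frame"],cv2.COLOR_RGB2BGR))
    return d
def proj(d,P):
    P=np.atleast_2d(P); V=d["view"]; c=P@V[:3,:3].T+V[:3,3]; K=d["mtx"]
    if d["n"]=="wrist":
        rho=np.hypot(c[:,0],c[:,1]); s=np.arctan2(rho,c[:,2])/np.maximum(rho,1e-9)
        xy=c[:,:2]*s[:,None]
    else: xy=c[:,:2]/c[:,2:]
    return xy*[K[0,0],K[1,1]]+K[:2,2]
def back(d,uv,z):
    K=d["mtx"];V=d["view"]; xy=(np.array(uv,float)-K[:2,2])/[K[0,0],K[1,1]]
    if d["n"]=="wrist":
        r=np.hypot(*xy); ray=np.r_[xy*np.sinc(r/np.pi),np.cos(r)]
    else: ray=np.r_[xy,1]
    w=V[:3,:3].T@ray; C=-V[:3,:3].T@V[:3,3]
    return C+w*(z-C[2])/w[2]
def down(yaw=0):  # jaws open along world x rotated by yaw
    return (R.from_euler('z',yaw)*R.from_euler('y',np.pi/2)).as_quat()
E
python3 - <<'E'
from h import *
import pickle
D={}
for n in ["scene","side","wrist"]: D[n]=pickle.load(open(f"pics/{n}0.pkl","rb")); D[n]["n"]=n
for lab,n,uv,z in [("fine?","wrist",(277,160),.038),("fine?","side",(331,219),.038),("fine?","scene",(299,218),.038),
 ("med","wrist",(376,273),.044),("med","side",(318,182),.044),("med","scene",(370,217),.044),
 ("coarse","side",(279,284),.05),("coarse","scene",(228,176),.05),
 ("pan","wrist",(421,31),.07),("pan","side",(269,229),.07),("pan","scene",(297,172),.07),
 ("lid","side",(368,167),.047),("lid","scene",(400,271),.047),
 ("timer","wrist",(445,152),.02),("brass","wrist",(263,268),.037),("brass","scene",(337,249),.037),("petri","side",(305,263),.01),("petri","wrist",(279,8),.01),
 ("tq1","scene",(352,271),.047),("tq2","scene",(370,250),.047),("blue","scene",(413,237),.047),("tq3","scene",(452,282),.047),
 ("amb","scene",(450,235),.1),("whiteB","scene",(377,140),.1),("jug","scene",(465,205),.0)]:
    print(lab,n,np.round(back(D[n],uv,z),3))
E
```

```text
fine? wrist [0.475 0.017 0.038]
fine? side [0.469 0.004 0.038]
fine? scene [0.467 0.007 0.038]
med wrist [ 0.593 -0.126  0.044]
med side [ 0.594 -0.149  0.044]
med scene [ 0.59  -0.151  0.044]
coarse side [0.485 0.334 0.05 ]
coarse scene [0.475 0.322 0.05 ]
pan wrist [0.623 0.157 0.07 ]
pan side [0.616 0.17  0.07 ]
pan scene [0.611 0.142 0.07 ]
lid side [ 0.46  -0.32   0.047]
lid scene [ 0.457 -0.32   0.047]
timer wrist [0.675 0.025 0.02 ]
brass wrist [ 0.449 -0.123  0.037]
brass scene [ 0.433 -0.153  0.037]
petri side [0.469 0.198 0.01 ]
petri wrist [0.475 0.195 0.01 ]
tq1 scene [ 0.386 -0.232  0.047]
tq2 scene [ 0.473 -0.226  0.047]
blue scene [ 0.586 -0.287  0.047]
tq3 scene [ 0.501 -0.43   0.047]
amb scene [ 0.59  -0.376  0.1  ]
whiteB scene [0.913 0.032 0.1  ]
jug scene [ 0.878 -0.323  0.   ]
```

```bash
python3 - <<'E'
from h import *
import pickle
T=dict(coarse=(.48,.326,.21),pan=(.614,.155,.23),fine=(.47,.006,.2),med=(.592,-.15,.204),lid=(.458,-.32,.207))
out=[]
for k,p in T.items():
    env.reach(p,down(0)); d=grab("wrist"); pickle.dump(d,open(f"pics/{k}1.pkl","wb"))
    s=monitor.sense(); print(k,round(s["clock"],2),np.round(s["position"],4),np.round(s["joints"],2))
    f=d["frame"][100:360,190:450]; out.append(cv2.resize(f,None,fx=1,fy=1))
out.append(out[0]*0)
m=np.vstack([np.hstack(out[:3]),np.hstack(out[3:])])
cv2.imwrite("pics/look1.png",cv2.cvtColor(m,cv2.COLOR_RGB2BGR))
E
```

```text
coarse 1.45 [0.4807 0.3249 0.2101] [ 0.39  0.45  1.36 -0.    1.33  0.39]
pan 2.38 [0.6133 0.1564 0.23  ] [0.06 0.56 1.14 0.   1.45 0.06]
fine 3.27 [0.471  0.0068 0.2004] [-0.24  0.22  1.7   0.    1.22 -0.24]
med 4.13 [ 0.5919 -0.1484  0.2042] [-0.44  0.52  1.26  0.    1.36 -0.44]
lid 5.06 [ 0.459  -0.3188  0.2071] [-0.82  0.41  1.43  0.    1.3  -0.82]
```

View pics/look1.png

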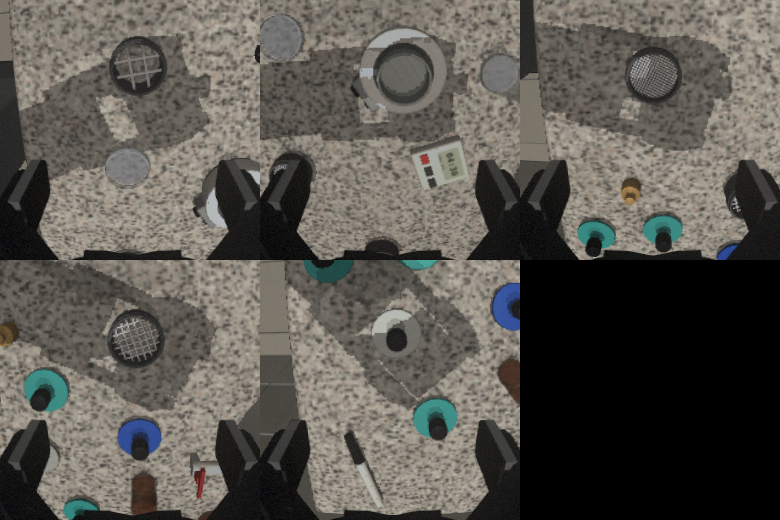

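```bash
cat > fit.py <<'E'
from h import *
from scipy.optimize import minimize
A=np.linspace(0,2*np.pi,60,endpoint=False)
def circ(c,r,z): return np.c_[c[0]+r*np.cos(A),c[1]+r*np.sin(A),np.full(60,z)]
def fit_dark(d,guess,rings,thr):   # rings: [(r,z)] whose hull is the silhouette
    g=cv2.cvtColor(d["frame"],cv2.COLOR_RGB2GRAY); S=4
    def sil(c,s=S):
        m=np.zeros((400*s,640*s),np.uint8); P=np.vstack([proj(d,circ(c,r,z)) for r,z in rings])
        cv2.fillConvexPoly(m,cv2.convexHull(np.round((P+.5)*s-.5).astype(np.int32)),255); return m
    m=cv2.morphologyEx((g<thr).astype(np.uint8),cv2.MORPH_OPEN,np.ones((2,2)))
    m&=cv2.dilate(sil(guess,1),np.ones((31,31)))>0
    n,l,st,_=cv2.connectedComponentsWithStats(m); k=1+np.argmax(st[1:,4])
    c,_=cv2.findContours((l==k).astype(np.uint8),cv2.RETR_EXTERNAL,cv2.CHAIN_APPROX_NONE)
    M=np.zeros_like(g); cv2.drawContours(M,c,-1,255,-1); M=cv2.resize(M,None,fx=S,fy=S,interpolation=cv2.INTER_NEAREST)
    def cost(c):
        s=sil(c); return 1-(s&M).sum(dtype=float)/max(1,(s|M).sum(dtype=float))*1
    cost2=lambda c:1-cv2.countNonZero(sil(c)&M)/cv2.countNonZero(sil(c)|M)
    o=minimize(cost2,guess,method="Nelder-Mead",options=dict(initial_simplex=np.array(guess)+[[0,0],[.008,0],[0,.008]],xatol=1e-4,fatol=1e-4))
    return o.x,1-o.fun
def fit_edge(d,guess,rings):   # mean gradient along projected circles
    g=cv2.GaussianBlur(cv2.cvtColor(d["frame"],cv2.COLOR_RGB2GRAY),(0,0),.8).astype(np.float32)
    G=cv2.magnitude(cv2.Sobel(g,cv2.CV_32F,1,0),cv2.Sobel(g,cv2.CV_32F,0,1))
    def score(c): 
        P=np.vstack([proj(d,circ(c,r,z)) for r,z in rings]).astype(np.float32)
        return cv2.remap(G,P[:,:1],P[:,1:],cv2.INTER_LINEAR).mean()
    gr=np.arange(-.012,.0121,.0005); B=max(((score((guess[0]+a,guess[1]+b)),guess[0]+a,guess[1]+b) for a in gr for b in gr))
    return np.array(B[1:]),B[0]
def overlay(d,c,rings,w=65,s=4):
    f=cv2.resize(d["frame"],None,fx=s,fy=s,interpolation=cv2.INTER_CUBIC)
    for r,z in rings: cv2.polylines(f,[np.round((proj(d,circ(c,r,z))+.5)*s).astype(np.int32)],True,(255,0,0),1)
    u,v=np.round(proj(d,[*c,rings[0][1]])[0]*s).astype(int); u=max(u,w*2);v=max(v,w*2)
    return cv2.resize(f[v-w*2:v+w*2,u-w*2:u+w*2],(256,256))
def sieve_rings(H,foot=0): return [(.0285,foot+H),(.030,foot+H-.005),(.030,foot+H-.019),(.0285,foot+.008),(.021,foot)]
KNOB=[(.011,.047),(.011,.025)]
PAN=[(.0285,.07),(.0255,.07)]
E
python3 - <<'E'
from fit import *
import pickle
L=lambda k:dict(pickle.load(open(f"pics/{k}1.pkl","rb")),n="wrist")
out=[]
for k,g,H in [("fine",(.472,.006),.038),("med",(.592,-.15),.044),("coarse",(.48,.328),.05)]:
    d=L(k); 
    for t in (50,60,70): print(k,t,*fit_dark(d,g,sieve_rings(H),t))
    c,_=fit_dark(d,g,sieve_rings(H),60); print(" edge",*fit_edge(d,c,[(.0285,H),(.0255,H)]))
    out.append(overlay(d,c,sieve_rings(H)))
d=L("lid"); 
for t in (40,50,60): print("lid",t,*fit_dark(d,(.458,-.32),KNOB,t))
c,_=fit_dark(d,(.458,-.32),KNOB,50); out.append(overlay(d,c,KNOB+[(.0285,.013)]))
print(" plate edge",*fit_edge(d,c,[(.0285,.013)]))
d=L("pan"); c,s=fit_edge(d,(.614,.158),PAN); print("pan",c,s); out.append(overlay(d,c,PAN+[(.05,.038)]))
out.append(out[0]*0)
cv2.imwrite("pics/fit1.png",cv2.cvtColor(np.vstack([np.hstack(out[:3]),np.hstack(out[3:])]),cv2.COLOR_RGB2BGR))
E
```

```text
fine 50 [ 0.47521387 -0.01045752] 0.09507476025990969
fine 60 [0.47364936 0.01001126] 0.2995384146770075
fine 70 [0.47355703 0.00988303] 0.33142475214436895
 edge [0.47264936 0.00801126] 78.72697
med 50 [ 0.59788623 -0.16007739] 0.1565201226879822
med 60 [ 0.59732429 -0.14925353] 0.34917674150834777
med 70 [ 0.59733348 -0.14928072] 0.40407761658505326
 edge [ 0.59482429 -0.13925353] 93.33522
coarse 50 [0.48946484 0.32899414] 0.19493567304632453
coarse 60 [0.48785557 0.33805684] 0.36935794360774543
coarse 70 [0.48818106 0.33796609] 0.4587645100332943
 edge [0.48635557 0.34705684] 82.7138
lid 40 [ 0.46507787 -0.32064741] 0.7728516694033936
lid 50 [ 0.46425746 -0.31935631] 0.8163489233301331
lid 60 [ 0.46505301 -0.31948205] 0.8466072652501714
 plate edge [ 0.46375746 -0.31985631] 102.02454
pan [0.6215 0.17  ] 85.68648
```

View pics/fit1.png

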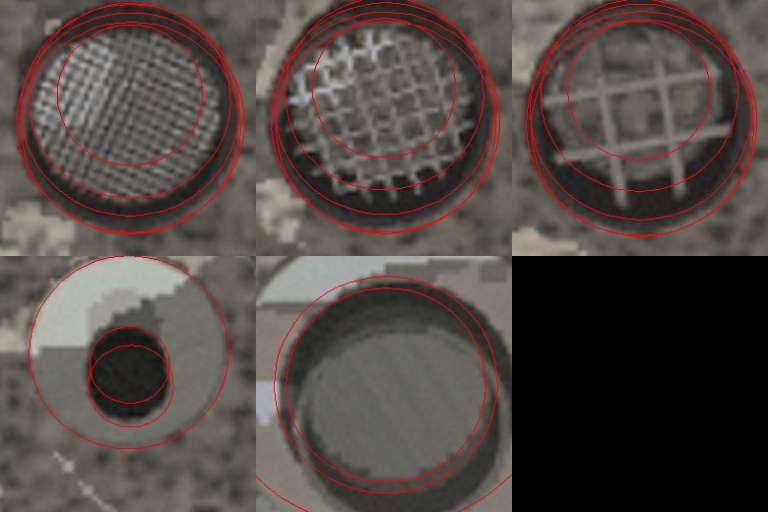

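```bash
cat > fix.py <<'E'
s=open('fit.py').read()
a=s.index("    c,_=cv2.findContours"); b=s.index("    def cost(c)"); e=s.index("    cost2")
s=s[:a]+'''    M=np.zeros_like(g); cv2.fillConvexPoly(M,cv2.convexHull(np.argwhere(l==k)[:,::-1].astype(np.int32)),255)
    M=cv2.resize(M,None,fx=S,fy=S,interpolation=cv2.INTER_NEAREST)
'''+s[e:]
s=s.replace("np.ones((2,2))","cv2.getStructuringElement(cv2.MORPH_ELLIPSE,(3,3))").replace("w=65","w=85")
s=s.replace("def fit_edge(d,guess,rings):","def fit_edge(d,guess,rings,R=.008):").replace("np.arange(-.012,.0121,.0005)","np.arange(-R,R+1e-5,.0005)")
open('fit.py','w').write(s)
E
python3 fix.py; python3 - <<'E'
from fit import *
import pickle
L=lambda k:dict(pickle.load(open(f"pics/{k}1.pkl","rb")),n="wrist")
out=[]
for k,g,H in [("fine",(.473,.008),.038),("med",(.596,-.15),.044),("coarse",(.486,.335),.05)]:
    d=L(k)
    for t in (45,52,60,68): print(k,t,*fit_dark(d,g,sieve_rings(H),t))
    c,_=fit_dark(d,g,sieve_rings(H),60); print(" edge",*fit_edge(d,c,[(.0285,H),(.030,H-.005)],.005))
    out.append(overlay(d,c,sieve_rings(H)[:2]))
d=L("pan")
for g in [(.622,.15),(.625,.158)]:
    c,s=fit_edge(d,g,PAN,.01); print("pan",c,s); out.append(overlay(d,c,PAN))
print(back(d,(190+403,100+74),.07) if 0 else back(d,(190+143,100+74),.07))
f=d["frame"][100:240,250:420]; out.append(cv2.resize(f,(256,256)))
cv2.imwrite("pics/fit2.png",cv2.cvtColor(np.vstack([np.hstack(out[:3]),np.hstack(out[3:])]),cv2.COLOR_RGB2BGR))
E
```

```text
fine 45 [ 0.4726443  -0.01870518] 0.2362316360703024
fine 52 [ 0.47398213 -0.00604061] 0.38586460385336085
fine 60 [0.47248236 0.01098211] 0.9620155761787064
fine 68 [0.47245725 0.01141255] 0.9233860342555995
 edge [0.47248236 0.01198211] 80.0731
med 45 [ 0.59546432 -0.1675717 ] 0.3447484306193198
med 52 [ 0.59698006 -0.15235955] 0.5245246401589538
med 60 [ 0.59610385 -0.14811992] 0.9592751856876768
med 68 [ 0.59677292 -0.14799925] 0.9547739821340396
 edge [ 0.59560385 -0.14661992] 97.271774
coarse 45 [0.48987681 0.31188399] 0.2559917355371901
coarse 52 [0.48676038 0.33249927] 0.4003451251078516
coarse 60 [0.48732247 0.33887611] 0.9498339845955774
coarse 68 [0.48715048 0.33905306] 0.9734340671658521
 edge [0.48682247 0.34137611] 99.877266
pan [0.626  0.1585] 83.870316
pan [0.626  0.1585] 83.870316
[0.62490736 0.16467327 0.07      ]
```

View pics/fit2.png

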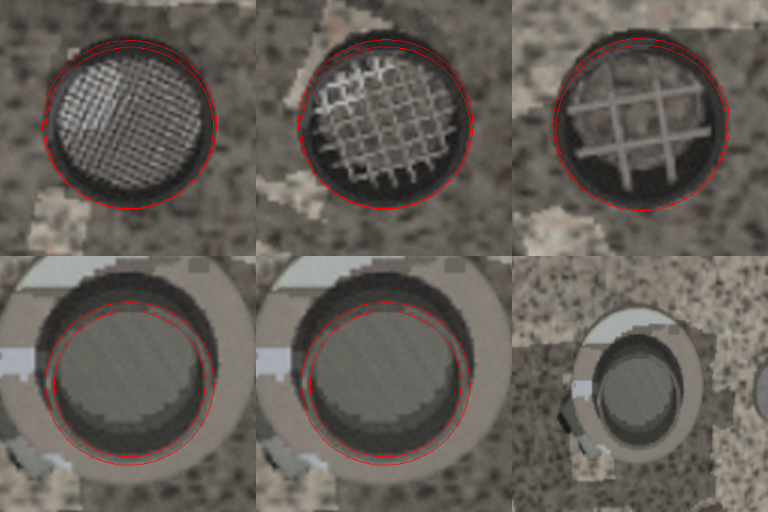

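```bash
cat > pp.py <<'E'
from fit import *
PANXY=(.626,.1585); Q=down(0)
def st(m):
    s=monitor.sense(); print(m,"t",round(s["clock"],2),"p",np.round(s["position"],4),"F",np.round(s["contact_force"],1),"gap",round(s["finger_gap"],3)); return s
def pick(xy,zt,lift,effort=40):
    env.release() if monitor.sense()["finger_gap"]<.95 else None
    env.reach([*xy,zt+.09],Q); env.hold(.2)
    env.movel([*xy,zt],.12); st("at grasp")
    env.close_gripper(effort); env.hold(.2); s=st("closed")
    env.movel([*xy,lift],.2); st("lifted"); return s["position"]
def place(zseat,xy=PANXY,over=.035):
    env.reach([*xy,zseat+over],Q); env.hold(.4); st("above pan")
    env.movel([*xy,zseat+.012],.08)
    hit=env.movel([*xy,zseat-.002],.02,guard=8); s=st(f"hit={hit} dz={1e3*(monitor.sense()['position'][2]-zseat):.1f}mm"); return s
def let_go(xy=PANXY,up=.06):
    env.release(); env.hold(.2); s=monitor.sense(); p=s["position"]
    env.movel([*xy,p[2]+up],.15); st("released")
E
python3 - <<'E'
from pp import *
zt=.026-.0187-.005
p=pick((.4725,.011),zt,.17); print("hold_z",env.hold_point_z)
zs=p[2]+.062; print("seat",zs); open("seat.txt","w").write(str(zs))
env.reach([*PANXY,zs+.035],Q); env.hold(.4); st("above")
out=[cv2.resize(grab("wrist")["frame"][60:360,150:500],None,fx=1.1,fy=1.1)]
d=grab("side");u,v=proj(d,[*PANXY,.1])[0].astype(int); out.append(cv2.resize(d["frame"][v-45:v+45,u-55:u+55],(403,330)))
cv2.imwrite("pics/above1.png",cv2.cvtColor(np.hstack([cv2.resize(out[0],(385,330)),out[1]]),cv2.COLOR_RGB2BGR))
E
```

```text
at grasp t 7.47 p [0.4729 0.0109 0.0028] F [-0.5  0.7 -0.3] gap 1.001
closed t 8.07 p [0.4729 0.0109 0.0032] F [-2.   0.6  7.4] gap 0.667
lifted t 9.06 p [0.4719 0.0111 0.169 ] F [-0.2 -0.  -1.4] gap 0.671
hold_z 0.0187
seat 0.06516958324930121
above t 10.36 p [0.626  0.1581 0.1006] F [ 0.2  0.8 -1.7] gap 0.672
```

View pics/above1.png

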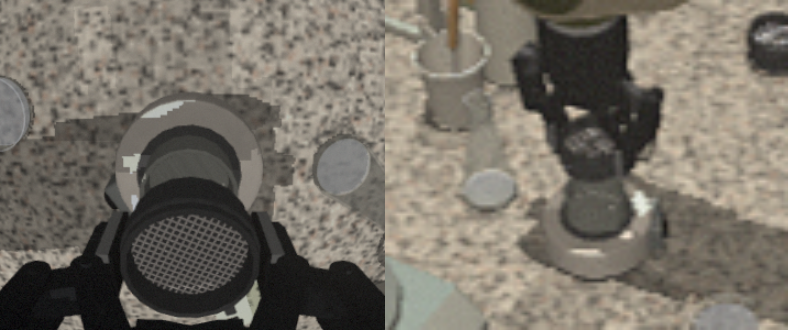

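```bash
python3 - <<'E'
from pp import *
zs=float(open("seat.txt").read())
place(zs)
E
```

```text
above pan t 11.11 p [0.626  0.1585 0.1002] F [-0.1 -0.1 -2. ] gap 0.668
hit=True dz=0.1mm t 12.14 p [0.6259 0.1585 0.0652] F [-0.6 -0.6  5.1] gap 0.67
```

```bash
cat >> pp.py <<'E'
def check(H,foot,fn):
    env.reach([PANXY[0]-.012,PANXY[1]-.003,foot+H+.16],Q); env.hold(.3); d=grab("wrist")
    for t in (60,68): print("fit",t,*fit_dark(d,PANXY,sieve_rings(H,foot)[:3],t))
    c,_=fit_dark(d,PANXY,sieve_rings(H,foot)[:3],60); print("edge",*fit_edge(d,c,[(.0285,foot+H),(.030,foot+H-.005)],.005))
    o=[overlay(d,c,sieve_rings(H,foot)[:3])]
    d=grab("side");u,v=proj(d,[*PANXY,foot])[0].astype(int); o.append(cv2.resize(d["frame"][v-40:v+40,u-40:u+40],(256,256),interpolation=cv2.INTER_CUBIC))
    cv2.imwrite(f"pics/{fn}.png",cv2.cvtColor(np.hstack(o),cv2.COLOR_RGB2BGR))
E
python3 - <<'E'
from pp import *
let_go(); check(.038,.062,"chk1")
E
```

```text
released t 13.29 p [0.6256 0.1585 0.1236] F [-0.2  0.4 -1.2] gap 0.999
fit 60 [0.62529539 0.16485283] 0.8551050006953689
fit 68 [0.62568673 0.16458859] 0.833185908776248
edge [0.62429539 0.16985283] 117.95489
```

View pics/chk1.png

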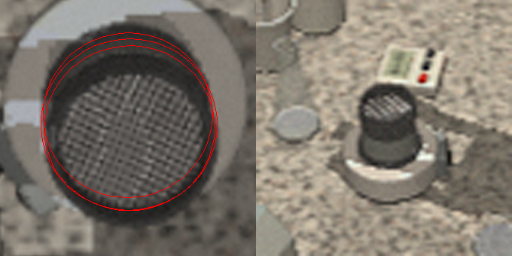

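```bash
sed -i 's/c,_=fit_dark(d,PANXY,sieve_rings(H,foot)\[:3\],60); print("edge",\*fit_edge(d,c,\(.*\),.005))/c,s=fit_edge(d,PANXY,\1,.004); print("edge",c,s)/; /for t in (60,68)/d' pp.py && python3 - <<'E'
from pp import *
p=pick((.5963,-.148),.032-.0187-.0035,.19)
zs=p[2]+.092
s=place(zs)
if abs(s["position"][2]-zs)<.002:
    let_go(); check(.044,.092,"chk2")
E
```

```text
at grasp t 16.68 p [ 0.5968 -0.1482  0.0106] F [ 0.6 -0.2  0.2] gap 1.0
closed t 17.27 p [ 0.5967 -0.1482  0.0107] F [-1.1  0.3  5.8] gap 0.654
lifted t 18.32 p [ 0.5958 -0.1478  0.1886] F [-0.1 -0.4 -1.7] gap 0.655
above pan t 19.91 p [0.6261 0.1581 0.1378] F [-0.4 -0.1 -1.6] gap 0.651
hit=True dz=-0.0mm t 20.94 p [0.6259 0.1585 0.1026] F [-1.5 -0.3  4.6] gap 0.657
released t 22.1 p [0.6256 0.1585 0.161 ] F [ 0.5  0.2 -0.5] gap 1.004
edge [0.6265 0.159 ] 107.870316
```

View pics/chk2.png

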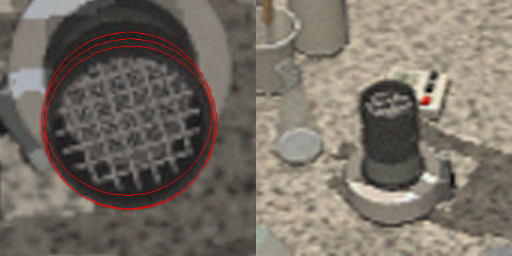

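```bash
python3 - <<'E'
from pp import *
p=pick((.4872,.3393),.038-.0187-.0035,.21)
zs=p[2]+.128
s=place(zs)
if abs(s["position"][2]-zs)<.002:
    let_go(); check(.050,.128,"chk3")
E
```

```text
at grasp t 25.32 p [0.4877 0.3395 0.0166] F [-0.6  0.2  1.5] gap 1.004
closed t 25.9 p [0.4875 0.3395 0.0169] F [-2.2 -0.7  5.2] gap 0.669
lifted t 27.02 p [0.4868 0.3391 0.2088] F [ 0.   0.5 -2. ] gap 0.669
above pan t 28.34 p [0.6258 0.159  0.18  ] F [ 0.6  0.1 -1.4] gap 0.667
hit=True dz=0.0mm t 29.38 p [0.626  0.1585 0.1449] F [-1.7  0.5  4.4] gap 0.668
released t 30.53 p [0.6257 0.1585 0.2029] F [-0.1  0.  -0.3] gap 1.001
edge [0.6265 0.159 ] 89.38278
```

View pics/chk3.png

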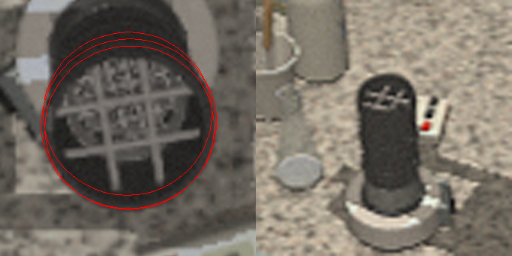

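```bash
python3 - <<'E'
from pp import *
env.movel([*PANXY,.30],.2)
p=pick((.464,-.3196),.019,.245)
zs=p[2]+.170
s=place(zs)
if abs(s["position"][2]-zs)<.002:
    let_go(up=.08)
    env.reach([.55,-.05,.33],Q); env.hold(.3)
    o=[]
    for n in("side","scene"):
        d=grab(n,n+"_end");u,v=proj(d,[*PANXY,.13])[0].astype(int); o.append(cv2.resize(d["frame"][v-60:v+60,u-60:u+60],(390,390),interpolation=cv2.INTER_CUBIC))
    cv2.imwrite("pics/chk4.png",cv2.cvtColor(np.hstack(o),cv2.COLOR_RGB2BGR)); grab("wrist","wrist_end")
E
```

```text
at grasp t 34.93 p [ 0.4643 -0.3199  0.0197] F [ 0.1 -0.4 -0.6] gap 0.998
closed t 35.74 p [ 0.4641 -0.3197  0.0192] F [-1.3  1.1  3.2] gap 0.239
lifted t 37.02 p [ 0.4637 -0.3193  0.2439] F [-0.7  0.1 -1.6] gap 0.24
above pan t 39.26 p [0.626  0.1583 0.2242] F [-1.  -0.5 -1.3] gap 0.237
hit=True dz=-0.1mm t 40.3 p [0.6262 0.1585 0.1891] F [-0.6 -0.6  5.1] gap 0.242
released t 41.83 p [0.6257 0.1585 0.267 ] F [-0.6  0.6 -0.7] gap 1.0
```

View pics/chk4.png

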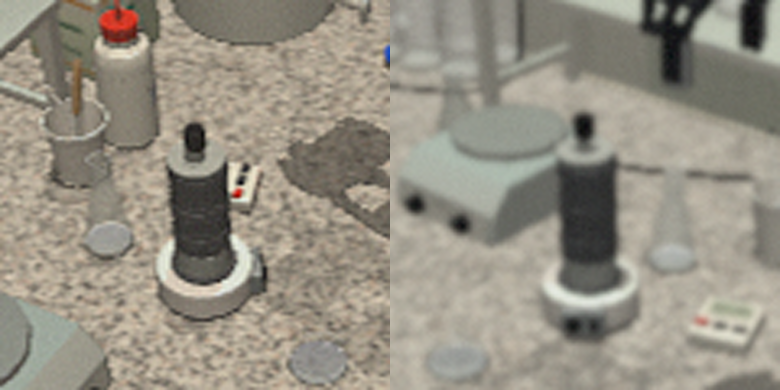

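View pics/wrist_end.png

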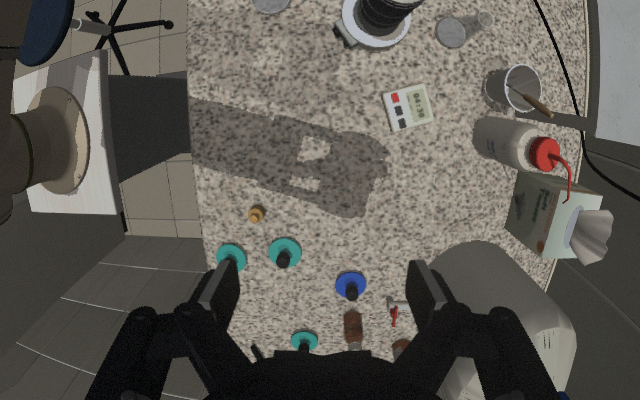

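The final pictures show the stack straight, level and closed at about (200,215) in the side crop. The gripper is clear of it, and the bystanders and coloured lids stand where they did.

```bash
python3 -c "
from pp import *
job.hand_in(); st('done')"
```

```text
the job is handed in; nothing more can be done
the job is handed in; nothing more can be done
```

The sieve set is built on the shaker and handed in: fine, medium and coarse sieves nested in the pan in that order, closed with the grey knobbed lid. The robot's clock read about 42 s at the last release, well under the 96 s limit.

- **Seating:** each part made contact within 0.1 mm of its calculated seating height, with about 5 N on the tool.
- **Centring:** camera fits put the medium and coarse rims within about 1 mm of the pan axis. My first camera fit on the fine sieve was unusable, because the mask picked up the pan's dark wall. For that part I relied on the contact height and the picture, which showed it seated and level.
- **Final pictures:** the stack is straight, level and let go, with the gripper clear of it. The bystanders and the coloured lids look unmoved, judged by eye only. Most of the amber bottle is in view, though part of that corner is hidden by the gripper.

No seating check failed. After the hand-in the robot state could no longer be read.

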